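Put the shop's order tablet on its counter stand

ROBOT

A 7-joint arm with a two-finger parallel gripper is mounted at the origin on the work surface. World frame = base frame: x ahead of the robot, y to its left, z up, the work surface at z = 0. Lengths are in mm, angles in rad, forces in N, time in s.
With the tool pointing down it reaches from about 400 to 875 mm from the base axis. Payload 4.4 kg.
Tool frame: the origin (TCP) lies midway between the tips of the shut fingers; the grasp point (between the pads) lies 19 mm behind it (ctrl.grip_point_offset is the distance from the TCP to the grasp point, in mm); z points along the fingers, x is the direction in which the jaws open and shut, and the axes are right-handed (so a half turn about z gives the same grasp; the last joint's range is limited). The gripper opens to 85 mm and grips with 20 to 120 N. Pads are 22 mm wide; open, the fingers measure 114 mm over their backs; the gripper's body (76 mm by 85 mm) begins 54 mm behind the grasp point. The pads swing forward as they close: fully open they stand 13 mm farther back than shut.
Start: joints at [1.041, 0.628, 0.038, 1.517, -0.027, 0.996, -0.02], TCP at [290.806, -581.335, 231.313] pointing down, gripper open.
Joint ranges: [-3.06, 3.06], [-0.37, 2.12], [-1.25, 1.32], [0.18, 2.47], [-1.1, 4.24], [0.23, 1.98], [-2.94, 2.94]. Speed limits (rad/s): [2.57, 2.57, 3.14, 3.14, 3.14, 3.14, 3.14].

INTERFACE

Orientations are given as [roll, pitch, yaw] about the fixed x, y, z axes, in that order (R = Rz(yaw) Ry(pitch) Rx(roll)).
In Python, from cell import ctrl, viewer gives the robot as it stands.
- The arm moves only by the tool apply_moves, never from a script. Its argument "series" is a list that holds one entry, the list of rows, each a list of 6 numbers: the shift along the tool's x, y, z normalised to -1 to 1, where 1 is 50 mm, then the turn, a rotation vector about the tool's x, y, z normalised to -1 to 1, where 1 is 6 degrees. In form: [[[tx, ty, tz, rx, ry, rz], ...]]. A call has exactly 5 rows; each row shifts and turns the commanded pose from where the row before left it, along the tool's axes as they then stand; what a row does not reach is not made up. A row lasts 1/8 s, in which the tool goes at most 62.5 mm and 10.7 degrees, less where a joint would pass 70% of its speed; a pose out of reach is approached as far as the arm can. A call with a number of a shift or a turn outside -1 to 1 is refused whole. A call with a gripper value outside its range is refused whole. "claw" is the gripper command: -1 is shut, 1 is fully open, values between are in proportion, set as the call begins (left out, the last holds). The fingers move at their own pace and stop on an object; the grip force is fixed at half the most. Time passes only in rows, so rows that do not move let the fingers close, or fill a call up. It gives the time, the measured TCP pose, the force and the opening at its end, in the units of the state.
- ctrl.read_state(): the state, without advancing time (a new reading comes with each control period).
- viewer.get_image(name): name is "side" or "top" or "wrist"; returns the picture (420x560x3 uint8, blue, green, red); there is no depth.
- viewer.camera_info(name): a dict with "K" (3x3 intrinsics, pixels), "R" (3x3) and "t" (3): a world point X has camera coordinates R X + t. Camera axes: x right, y down, z forward; pixel columns grow to the right and rows downward; lengths in mm; the calibration is good to about 2 mm. A picture is of the moment at which its call begins: read the wrist's pose just before it. camera_info takes no time and is no camera call; for the wrist camera it gives the pose at the moment of the call.
- ctrl.finish_job(): hands the job in, once; it reports no verdict.
Trained networks look in the newest picture that a camera, given by its name, has taken for a name from the list of things; names that differ only in an ending like _2 or _b are one class to them, and where a whole thing is asked for, a point or a joint stands for the part that bears it (a point fixed in the world has none). Each returns a list of dicts, best first, with "score" (0 to 1); they miss things now and then, are a little off and sometimes report something else, mostly with a low value. They report only what shows in the picture. A call takes as long as a camera call.
- viewer.find_in(camera, label): "location" ([column, row] as shares, 0 to 1, of the picture: columns of its width, rows of its height, amid what is visible of it).
The state is a dict: "clock": time; "qpos": joint angles; "qd": joint speeds; "tau": joint torques, N m; "eef_pos": TCP position; "tool_rot": TCP orientation; "force": force on the tool from outside, world axes, zero at the start; "torque": the same for the moment, N m; "width": finger opening in mm.
Only numpy, scipy, OpenCV 4.12 (cv2) and the standard library are available. Lean on these libraries where they do the work, as an engineer would, in place of code of your own. Each camera call takes 0.05 s, during which the arm holds its last target. There are 200 camera calls.

TASK

Get the order tablet ready for customers: first push the stand's folding prop leg up and back, gently but firmly, until it is hard against its stop, never leaning on it with more than about 2 kg of force. Then take the tablet out of its charging dock, set it upright and centred in the ledge of the stand without a knock, screen to the front, leaning back on the leg, and let go. Leave the oil bottle, jar and scoop where they are.

Things in the scene. Friction and masses are not known exactly. Their poses are not given: they have to be found in the camera images.
- stand: White tablet stand screwed to the counter: base plate 178 x 150 mm, 10 mm thick, with a ledge across it for the tablet and a blue folding prop leg behind the ledge. Origin: on the counter under the base (the plate reaches 80 mm behind it and 98 mm before it); x = the stand's front, where the screen is to face, roughly away from the robot; y = its left, z up.
- ledge (a point): Middle of the floor of the stand's ledge (stand x 60.5, y 0, z 10 mm), a trough along the stand's y, 28.5 mm wide from its rear rib (6 mm thick, top at z 19 mm) to its front lip (two tabs 30 mm wide at y +-52 mm, tops at z 34 mm).
- hinge (a point): Middle of the prop leg's hinge axis, along the stand's y (stand x -24, y 0, z 26 mm). 34 mm behind it a rubber-capped stop screw stands in the base, its top 19 to 28 mm up, screwed up differently each time: a 34 mm steel heel at right angles to the leg comes down on it when the leg is up, and that stops the leg.
- leg (a joint): Angle of the prop leg, rad: 0 = folded flat forwards, grows as it swings up and back, pi/2 = vertical. Cross bar 118 mm from the hinge; hinge friction (about 0.4 N at the bar) lets it stay where it is left. Starts at 0.6 to 1.0; meets its stop somewhere from 1.3 to 1.6, set differently each time; the rubber then gives a little: 3 to 5 N more for each further mm at the bar.
- leg_bar (a point): Middle of the prop leg's round padded cross bar (black, 14 mm across, 64 mm long, parallel to the hinge axis); push it here, from the front. x, z of this point turn with the leg: x points from the hinge to the bar.
- tablet: Tablet in a grey case, 13 mm thick (x), 130 mm wide (y), 205 mm tall (z), 0.3 to 0.55 kg; origin: middle of its lower edge face; x = out of the screen. Starts upright in the dock. To be pinched across its thickness at the upper edge.
- dock: Black charging dock fixed to the counter, 76 x 160 mm, 40 mm tall; origin underneath its middle; its slot (18 x 136 mm along y, floor at z 12 mm, open above) holds the tablet's lowest 28 mm. x = the side the tablet's screen faces.
- oil_bottle: Green oil bottle, 68 mm across, 200 mm tall, standing; origin at the middle of its foot. Bystander.
- lentil_jar: Brown jar with a steel cap, 84 mm across, 95 mm tall, standing; origin at the middle of its foot. Bystander.
- scoop: Steel flour scoop lying on the counter, 190 mm long, 60 mm wide, 34 mm tall; origin near its middle, underneath; handle to its -x. Bystander.

How it is judged:
By the outcome, as a careful person would: the job done as asked, in the order asked, and still so for the second after the job is handed in, with the robot touching nothing.
It also fails if it takes over 72 s, if anything falls off the work surface, if the arm or the gripper's body presses on something with over 40 N, if the wrist force passes 120 N, or if a joint passes its speed limit or range.

## Working session

There is one attempt and no reset: what is moved stays moved. The work goes in short steps, Python scripts to look and compute and a tool call to move; the robot and the scene stay as the last step left them, time stands still between calls to the robot, and variables do not carry over. Pictures are saved under pics/ and viewed, about 8 in all and at most 12, crops included, and the job is handed in when it is done.

Besides the shell and the picture viewer there is one more tool, called after "Request:" by a JSON object that holds its "method" and its "body", one argument or row to a line. apply_moves: Moves the arm, as the interface text tells. Scaled input: -1 to 1 covers 50 mm each way for a shift and 6 degrees each way for a turn. Its arguments: {"type":"object","properties":{"series":{"type":"array","items":{"type":"array","items":{"type":"array","items":{"type":"number"}}}},"claw":{"type":"number"}},"required":["series"]}

```bash
ls; mkdir -p pics; python3 - <<'E'
from cell import ctrl, viewer
import cv2,numpy as np
s=ctrl.read_state();print(s)
a=viewer.get_image("side");b=viewer.get_image("top")
cv2.imwrite("pics/a.png",a);cv2.imwrite("pics/b.png",b)
for c in("side","top"):
    i=viewer.camera_info(c);print(c,np.round(i["K"],1).tolist(),np.round(i["R"],4).tolist(),np.round(i["t"],1).tolist())
    for l in("stand","leg_bar","tablet","dock","oil_bottle","lentil_jar","scoop"):
        print(l,[(round(d["score"],2),[round(d["location"][0]*560),round(d["location"][1]*420)]) for d in viewer.find_in(c,l)[:2]])
E
```

```text
pics
{'clock': 0.0, 'qpos': array([ 1.04119977,  0.62934066,  0.03843965,  1.51839122, -0.02700253,
        0.99631609, -0.01999274]), 'qd': array([-0.00176395,  0.00044885,  0.00083821, -0.00097602,  0.00041925,
        0.0013118 , -0.00110275]), 'tau': array([-1.40490542e-03, -5.63394713e+01,  1.22552957e+00, -1.93444598e+01,
        1.09650835e-02,  1.05841950e-02, -1.50394249e-05]), 'eef_pos': array([ 290.51443803, -580.74483982,  230.38518338]), 'tool_rot': array([ 3.14157019e+00,  1.93726892e-03, -1.10699257e+00]), 'force': array([-0.38092153,  0.73009189, -1.00819716]), 'torque': array([0.02321011, 0.03248145, 0.0001069 ]), 'width': 85.45840038935248}
side [[385.3, 0.0, 286.4], [0.0, 385.3, 206.7], [0.0, 0.0, 1.0]] [[0.8716, -0.4899, -0.0195], [-0.2581, -0.4246, -0.8678], [0.4169, 0.7614, -0.4966]] [-466.1, 207.0, 402.5]
stand [(0.72, [220, 197])]
leg_bar [(0.66, [217, 171])]
tablet [(0.68, [340, 236]), (0.19, [228, 172])]
dock [(0.9, [327, 336]), (0.67, [222, 196])]
oil_bottle [(0.89, [358, 150])]
lentil_jar [(0.97, [273, 228])]
scoop [(0.56, [196, 171])]
top [[443.2, 0.0, 284.6], [0.0, 443.2, 206.3], [0.0, 0.0, 1.0]] [[-0.0015, -0.9998, 0.0175], [-0.9949, -0.0003, -0.101], [0.101, -0.0176, -0.9947]] [74.7, 570.2, 785.8]
stand [(0.57, [216, 241])]
leg_bar [(0.72, [227, 242])]
tablet [(0.61, [439, 241])]
dock [(0.94, [402, 247])]
oil_bottle [(0.92, [309, 134]), (0.17, [227, 243])]
lentil_jar [(0.72, [324, 235])]
scoop [(0.63, [132, 235])]
```

View pics/a.png

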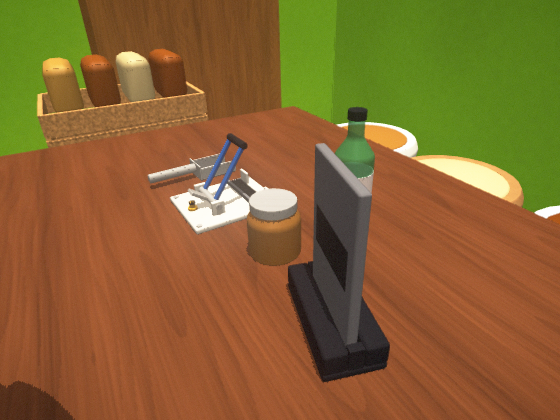

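View pics/b.png

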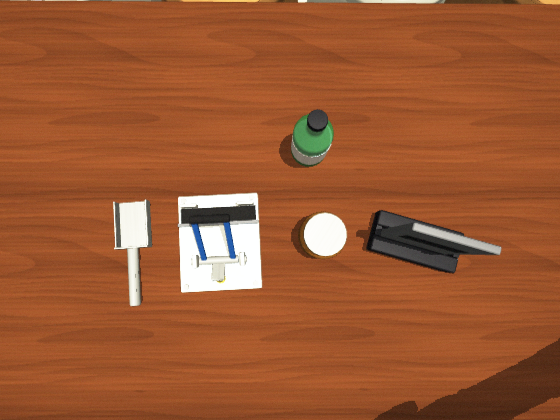

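```bash
cat > h.py <<'E'
import numpy as np,cv2
from cell import ctrl,viewer
def ray(c,uv,z,info=None):
    i=info or viewer.camera_info(c);R,t,K=map(np.array,(i["R"],i["t"],i["K"]))
    o=-R.T@t;d=R.T@np.linalg.inv(K)@[uv[0],uv[1],1];return o+d*(z-o[2])/d[2]
def proj(c,X,info=None):
    i=info or viewer.camera_info(c);R,t,K=map(np.array,(i["R"],i["t"],i["K"]))
    p=K@(R@np.asarray(X,float)+t);return p[:2]/p[2]
E
python3 - <<'E'
from h import *
for c in("side","top"):
    i=viewer.camera_info(c);print(c,(-np.array(i["R"]).T@i["t"]).round())
a=cv2.imread("pics/a.png");b=cv2.imread("pics/b.png")
m=((b.min(2)>150)).astype(np.uint8);m[:,:170]=0;m[:,275:]=0;m[:180]=0;m[300:]=0
r=cv2.minAreaRect(cv2.findNonZero(m));bx=cv2.boxPoints(r);P=np.array([ray("top",q,10)[:2] for q in bx]);print("stand",bx.round(1).tolist(),P.round(1).tolist())
print(np.linalg.norm(P-np.roll(P,1,0),axis=1))
m=((b.max(2)<60)).astype(np.uint8);m[:,:355]=0;m[:,480:]=0;m[:200]=0;m[285:]=0
n,l,st,ce=cv2.connectedComponentsWithStats(m);k=1+st[1:,4].argmax();m=(l==k).astype(np.uint8)
r=cv2.minAreaRect(cv2.findNonZero(m));bx=cv2.boxPoints(r);P=np.array([ray("top",q,40)[:2] for q in bx]);print("dock",bx.round(1).tolist(),P.round(1).tolist(),np.linalg.norm(P-np.roll(P,1,0),axis=1))
x=cv2.resize(b[185:300,170:270],None,fx=4,fy=4,interpolation=2);y=cv2.resize(b[200:285,355:510],None,fx=2.5,fy=2.5,interpolation=2)
z=cv2.resize(a[120:235,160:300],None,fx=2.5,fy=2.5,interpolation=2)
C=np.zeros((520,800,3),np.uint8);C[:460,:400]=x;C[:y.shape[0],402:402+y.shape[1]]=y;C[225:225+z.shape[0],402:402+z.shape[1]]=z
cv2.imwrite("pics/c.png",C)
E
```

```text
side [ 292. -447.  370.]
top [488.  89. 838.]
stand [[176.0, 196.5], [256.8999938964844, 192.5], [261.70001220703125, 288.1000061035156], [180.8000030517578, 292.1000061035156]] [[590.5, 277.5], [598.3, 126.0], [420.7, 116.4], [413.8, 264.7]]
[177.14488392 151.72879301 177.82557169 148.51483063]
dock [[364.70001220703125, 249.1999969482422], [376.29998779296875, 208.3000030517578], [483.1000061035156, 238.5], [471.5, 279.5]] [[491.5, -69.5], [565.5, -92.1], [510.5, -284.9], [437.2, -260.5]] [198.60287431  77.38010971 200.55498279  77.23493218]
```

View pics/c.png

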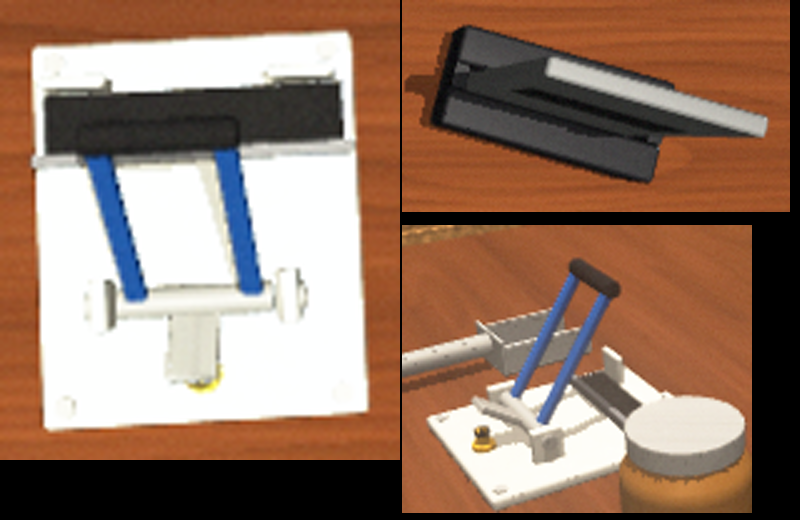

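```bash
python3 - <<'E'
from h import *
from scipy.optimize import least_squares
q=[(376.2,210.8),(367.4,250),(463.4,233.2),(455,272.8)]
P=np.array([ray("top",u,40)[:2] for u in q]);print("dock corners",P.round(1).tolist(),P.mean(0))
for a,b in((0,2),(1,3)):
    d=P[b]-P[a];print(np.linalg.norm(d),np.degrees(np.arctan2(d[1],d[0]))+90)
q=[(413.8,224),(500.6,247.2),(500.2,254.8),(413.8,231.2)]
T=np.array([ray("top",u,217)[:2] for u in q]);print("tab",T.round(1).tolist(),T.mean(0))
for a,b in((0,1),(3,2)):
    d=T[b]-T[a];print(np.linalg.norm(d),np.degrees(np.arctan2(d[1],d[0]))+90)
yaw=.063;ex=np.array([np.cos(yaw),np.sin(yaw),0]);o=np.array([496.8,195.6,0])
f=lambda th:o+ex*(-24+118*np.cos(th))+np.array([0,0,26+118*np.sin(th)])
obs={"top":(209.5,219.2),"side":(236,141.5)}
for c in obs:
    r=least_squares(lambda p:proj(c,f(p[0]))-obs[c],[.8]);print(c,r.x,r.fun,f(r.x[0]))
print("ledge",o+ex*60.5,"proj hinge",proj("top",o-24*ex+[0,0,26]),proj("side",o-24*ex+[0,0,26]))
for n,u,z in(("oil",(317,120),200),("jar",(324,235),95),("scoop",(132,235),15)):print(n,ray("top",u,z).round())
a=cv2.imread("pics/a.png");cv2.imwrite("pics/d.png",cv2.resize(a[135:375,260:400],None,fx=2.5,fy=2.5,interpolation=2))
E
```

```text
dock corners [[560.9, -91.7], [490.1, -74.3], [520.1, -249.4], [449.2, -231.2]] [ 505.07289521 -161.66167475]
162.84307911505462 -14.486962916562149
162.18584859249344 -14.6267561895462
tab [[526.0, -104.5], [493.3, -226.3], [482.7, -225.2], [515.9, -104.2]] [ 504.47209487 -165.07090748]
126.11458215559588 -15.047255263970968
125.47430518069321 -15.355392095953135
top [0.96656627] [-0.76927102 -0.04718075] [539.75379483 198.30967492 123.10689283]
side [0.9455887] [ 0.27464943 -0.5466276 ] [541.77195035 198.4369872  121.67931137]
ledge [557.17997746 199.40897919   0.        ] proj hinge [218.65406463 259.8003418 ] [207.91173937 196.19781803]
oil [681.  29. 200.]
jar [515.   9.  95.]
scoop [518. 355.  15.]
```

View pics/d.png

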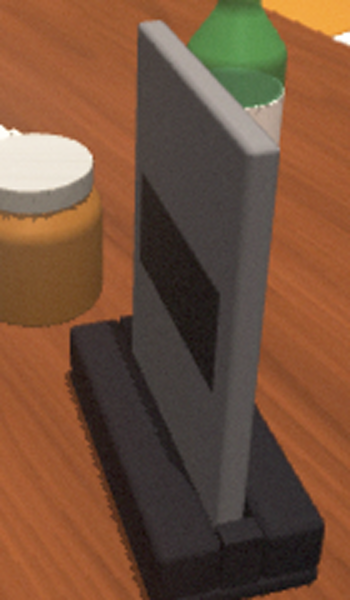

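```bash
cat >> h.py <<'E'
from scipy.spatial.transform import Rotation as Ro, Slerp
def plan(pos,rpy_deg,n,start=None):
    if start is None:
        s=ctrl.read_state();start=(s["eef_pos"],Ro.from_euler("xyz",s["tool_rot"]))
    p,R=np.array(start[0]),start[1];G=Ro.from_euler("xyz",rpy_deg,degrees=True);rows=[]
    sl=Slerp([0,1],Ro.concatenate([R,G]));d=(np.array(pos)-p)/n
    for k in range(n):
        A=sl(k/n);r=np.r_[A.inv().apply(d)/50,np.degrees((A.inv()*sl((k+1)/n)).as_rotvec())/6]
        rows.append(r.round(2).tolist())
    for k in range(0,n,5):print(str(rows[k:k+5]).replace(" ",""))
    return np.array(pos),G
E
python3 - <<'E'
from h import *
g=plan((585,200,275),(180,0,3.6),20)
E
```

```text
[[-0.57,-0.61,-0.04,-0.0,-0.0,-0.56],[-0.53,-0.64,-0.04,-0.0,-0.0,-0.56],[-0.49,-0.67,-0.04,-0.0,-0.0,-0.56],[-0.45,-0.7,-0.04,-0.0,-0.0,-0.56],[-0.41,-0.73,-0.04,-0.0,-0.0,-0.56]]
[[-0.37,-0.75,-0.04,-0.0,-0.0,-0.56],[-0.32,-0.77,-0.04,-0.0,-0.0,-0.56],[-0.28,-0.79,-0.04,-0.0,-0.0,-0.56],[-0.23,-0.8,-0.04,-0.0,-0.0,-0.56],[-0.18,-0.81,-0.04,-0.0,-0.0,-0.56]]
[[-0.13,-0.82,-0.04,-0.0,-0.0,-0.56],[-0.09,-0.83,-0.04,-0.0,-0.0,-0.56],[-0.04,-0.83,-0.04,-0.0,-0.0,-0.56],[0.01,-0.83,-0.04,-0.0,-0.0,-0.56],[0.06,-0.83,-0.04,-0.0,-0.0,-0.56]]
[[0.11,-0.83,-0.04,-0.0,-0.0,-0.56],[0.16,-0.82,-0.04,-0.0,-0.0,-0.56],[0.2,-0.81,-0.04,-0.0,-0.0,-0.56],[0.25,-0.8,-0.04,-0.0,-0.0,-0.56],[0.3,-0.78,-0.04,-0.0,-0.0,-0.56]]
```

Request:
{"method": "apply_moves", "body": {
  "series": [
    [[-0.57,-0.61,-0.15,0,0,-0.56],[-0.53,-0.64,-0.15,0,0,-0.56],[-0.49,-0.67,-0.15,0,0,-0.56],[-0.45,-0.7,-0.15,0,0,-0.56],[-0.41,-0.73,-0.15,0,0,-0.56]]
  ],
  "claw": -1
}}

```text
clock: 1.42
eef_pos: [364.3, -385.1, 269.3]
tool_rot: [-3.141, -0.001, -0.812]
force: [0.2, -0.7, -0.1]
width: 0.1
```

Request:
{"method": "apply_moves", "body": {
  "series": [
    [[-0.37,-0.75,0,0,0,-0.56],[-0.32,-0.77,0,0,0,-0.56],[-0.28,-0.79,0,0,0,-0.56],[-0.23,-0.8,0,0,0,-0.56],[-0.18,-0.81,0,0,0,-0.56]]
  ]
}}

```text
clock: 2.05
eef_pos: [437.4, -189.8, 269.1]
tool_rot: [-3.142, -0.001, -0.519]
force: [0.1, -0.3, -0.2]
width: -0.1
```

Request:
{"method": "apply_moves", "body": {
  "series": [
    [[-0.13,-0.82,0,0,0,-0.56],[-0.09,-0.83,0,0,0,-0.56],[-0.04,-0.83,0,0,0,-0.56],[0.01,-0.83,0,0,0,-0.56],[0.06,-0.83,0,0,0,-0.56]]
  ]
}}

```text
clock: 2.68
eef_pos: [510.2, 5.0, 269.0]
tool_rot: [3.142, -0.001, -0.226]
force: [-0.5, 0.2, 0.2]
width: 0.2
```

Request:
{"method": "apply_moves", "body": {
  "series": [
    [[0.11,-0.83,0,0,0,-0.56],[0.16,-0.82,0,0,0,-0.56],[0.2,-0.81,0,0,0,-0.56],[0.25,-0.8,0,0,0,-0.56],[0.3,-0.78,0,0,0,-0.56]]
  ]
}}

```text
clock: 3.3
eef_pos: [583.3, 200.7, 268.9]
tool_rot: [3.141, -0.0, 0.067]
force: [1.0, 0.8, -0.1]
width: 0.1
```

```bash
python3 - <<'E'
from h import *
s=ctrl.read_state();print(s["clock"],s["eef_pos"],np.degrees(s["tool_rot"]),s["qpos"],s["width"],s["force"])
i=viewer.camera_info("wrist");print(-np.array(i["R"]).T@i["t"],np.array(i["R"])[2])
cv2.imwrite("pics/e.png",viewer.get_image("wrist"))
for l in("stand","ledge","leg_bar","hinge","leg"):
    try:print(l,[(round(d["score"],2),[round(d["location"][0]*560),round(d["location"][1]*420)]) for d in viewer.find_in("wrist",l)[:2]])
    except Exception as e:print(l,e)
o=np.array([496.8,195.6,0]);R=Ro.from_euler("z",.063)
for X in((60.5,0,10),(-24,0,26),(60.5,52,34)):print(X,proj("wrist",o+R.apply(X),i))
plan((588,201,105),(180,0,3.6),5)
E
```

```text
3.3 [583.29034427 200.73603777 268.91734075] [ 1.79989221e+02 -1.81678459e-02  3.86539785e+00] [-0.14569818  0.56381002 -0.37757443  1.56131736  0.22815898  1.05997563
 -0.51467507] 0.06275266011318824 [ 0.99286074  0.75702577 -0.07510363]
[577.13926395 280.50024651 411.30491173] [ 0.0217967  -0.31402192 -0.9491655 ]
stand [(0.94, [224, 167])]
ledge [(0.93, [222, 168])]
leg_bar [(0.98, [198, 182]), (0.6, [332, 284])]
hinge []
leg [(0.7, [198, 183])]
(60.5, 0, 10) [258.39387771 170.60833901]
(-24, 0, 26) [193.63724575 172.68574611]
(60.5, 52, 34) [256.61283844 132.92490306]
[[0.02,-0.01,0.65,0.0,0.0,0.0],[0.02,-0.01,0.65,0.0,0.0,0.0],[0.02,-0.01,0.65,0.0,0.0,0.0],[0.02,-0.01,0.65,0.0,0.0,0.0],[0.02,-0.01,0.65,0.0,0.0,0.0]]
```

View pics/e.png

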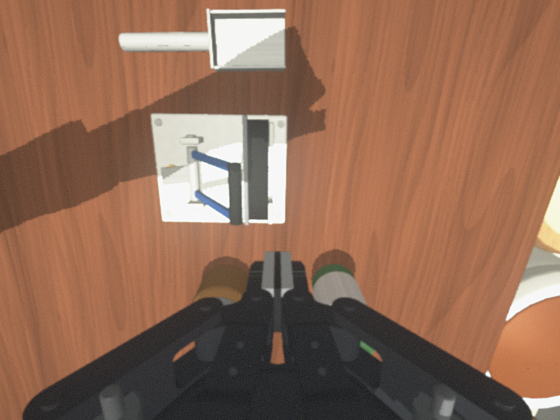

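Request:
{"method": "apply_moves", "body": {
  "series": [
    [[0.03,0,0.8,0,0,0],[0.02,0,0.8,0,0,0],[0.02,0,0.8,0,0,0],[0,0,0.6,0,0,0],[0,0,0.27,0,0,0]]
  ]
}}

```text
clock: 4.22
eef_pos: [585.6, 197.7, 103.9]
tool_rot: [3.14, 0.002, 0.064]
force: [0.4, 0.4, -0.5]
width: -0.1
```

Request:
{"method": "apply_moves", "body": {
  "series": [
    [[-0.2,0,0,0,0,0],[-0.2,0,0,0,0,0],[-0.2,0,0,0,0,0],[-0.2,0,0,0,0,0],[-0.2,0,0,0,0,0]]
  ]
}}

```text
clock: 4.85
eef_pos: [536.1, 196.6, 105.9]
tool_rot: [-3.141, -0.001, 0.066]
force: [1.4, 0.2, 1.5]
width: 0.2
```

Request:
{"method": "apply_moves", "body": {
  "series": [
    [[-0.04,0,0,0,0,0],[-0.04,0,0,0,0,0],[-0.04,0,0,0,0,0],[-0.03,0,0,0,0,0],[-0.02,0,0,0,0,0]]
  ]
}}

```text
clock: 5.48
eef_pos: [528.5, 196.1, 105.6]
tool_rot: [-3.141, -0.001, 0.066]
force: [1.4, 0.2, 3.7]
width: 0.0
```

```bash
python3 - <<'E'
from h import *
s=ctrl.read_state();print(s["eef_pos"],s["force"])
b=viewer.get_image("side");cv2.imwrite("pics/f0.png",b)
cv2.imwrite("pics/f.png",cv2.resize(b[120:235,165:275],None,fx=5,fy=5,interpolation=2))
print([(d["score"],np.array(d["location"])*[560,420]) for d in viewer.find_in("side","leg_bar")])
E
```

```text
[528.47084518 196.0795274  105.5772269 ] [1.36130526 0.24583167 3.73199956]
[(0.71, array([209.216, 177.912]))]
```

View pics/f.png

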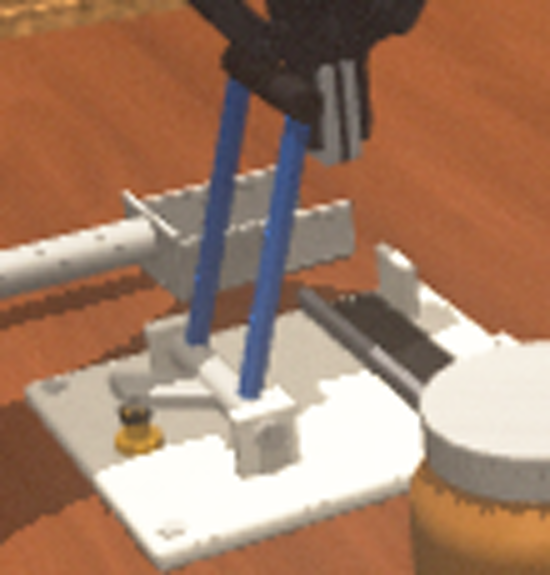

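Request:
{"method": "apply_moves", "body": {
  "series": [
    [[0.06,0,0,0,0,0],[0.06,0,-0.1,0,0,0],[0,0,-0.14,0,0,0],[0,0,-0.14,0,0,0],[0,0,0,0,0,0]]
  ]
}}

```text
clock: 6.2
eef_pos: [534.3, 196.6, 125.1]
tool_rot: [-3.141, -0.001, 0.066]
force: [0.4, 0.4, 0.0]
width: 0.1
```

Request:
{"method": "apply_moves", "body": {
  "series": [
    [[0,0,0,0,0,0],[0,0,0,0,0,0],[0,0,0,0,0,0],[0,0,0,0,0,0],[0,0,0,0,0,0]]
  ]
}}

```text
clock: 6.82
eef_pos: [533.9, 196.4, 124.3]
tool_rot: [3.142, 0.0, 0.066]
force: [0.0, 0.4, 0.9]
width: -0.2
```

```bash
python3 - <<'E'
from h import *
from scipy.optimize import least_squares
o=np.array([496.8,195.6,0]);R=Ro.from_euler("z",.063)
f=lambda th:o+R.apply((-24+118*np.cos(th),0,26+118*np.sin(th)))
r=least_squares(lambda p:proj("side",f(p[0]))-[218.6,137.6],[1.2]);print(r.x,r.fun,f(r.x[0]))
H=lambda th:o+R.apply((-24-34*np.sin(th),0,26+34*np.cos(th)))
print(proj("side",H(r.x[0])), [ (z,proj("side",o+R.apply((-58,0,z)))) for z in (19,23,28)])
E
```

```text
[1.26471124] [ 0.18806552 -1.72516979] [508.33377777 196.32759086 138.51542458]
[190.92212255 196.0788712 ] [(19, array([191.42892805, 204.41827663])), (23, array([191.1253781 , 202.55487806])), (28, array([190.74357812, 200.21112692]))]
```

Request:
{"method": "apply_moves", "body": {
  "series": [
    [[-0.05,0,0,0,0,0],[-0.05,0,0,0,0,0],[-0.04,0,0,0,0,0],[-0.04,0,0,0,0,0],[-0.03,0,0,0,0,0]]
  ]
}}

```text
clock: 7.45
eef_pos: [523.5, 195.7, 124.4]
tool_rot: [-3.141, -0.0, 0.066]
force: [-0.1, 0.2, -0.2]
width: 0.1
```

Request:
{"method": "apply_moves", "body": {
  "series": [
    [[-0.02,0,0,0,0,0],[-0.01,0,0,0,0,0],[-0.02,0,0,0,0,0],[-0.02,0,0,0,0,0],[0,0,0,0,0,0]]
  ]
}}

```text
clock: 8.07
eef_pos: [519.8, 195.4, 124.3]
tool_rot: [3.141, 0.0, 0.066]
force: [-0.0, -0.3, 0.7]
width: 0.3
```

Request:
{"method": "apply_moves", "body": {
  "series": [
    [[-0.02,0,0,0,0,0],[-0.02,0,0,0,0,0],[-0.02,0,0,0,0,0],[-0.02,0,0,0,0,0],[-0.01,0,0,0,0,0]]
  ]
}}

```text
clock: 8.7
eef_pos: [515.5, 195.2, 124.4]
tool_rot: [-3.142, -0.0, 0.066]
force: [0.6, -0.6, -0.3]
width: 0.0
```

Request:
{"method": "apply_moves", "body": {
  "series": [
    [[-0.02,0,0,0,0,0],[-0.02,0,0,0,0,0],[-0.02,0,0,0,0,0],[-0.01,0,0,0,0,0],[-0.01,0,0,0,0,0]]
  ]
}}

```text
clock: 9.32
eef_pos: [512.9, 195.1, 124.9]
tool_rot: [-3.141, -0.003, 0.065]
force: [6.1, -0.6, 3.4]
width: -0.2
```

Request:
{"method": "apply_moves", "body": {
  "series": [
    [[-0.01,0,0,0,0,0],[0,0,0,0,0,0],[-0.01,0,0,0,0,0],[0,0,0,0,0,0],[0,0,0,0,0,0]]
  ]
}}

```text
clock: 9.95
eef_pos: [512.6, 195.1, 125.0]
tool_rot: [-3.141, -0.004, 0.065]
force: [6.1, 0.9, 3.0]
width: 0.0
```

```bash
python3 - <<'E'
from h import *
s=ctrl.read_state();print(s["eef_pos"],s["force"])
b=viewer.get_image("side");t=viewer.get_image("top")
C=np.hstack([cv2.resize(b[120:220,165:245],None,fx=5,fy=5,interpolation=2),cv2.resize(t[185:300,170:262],None,fx=4.3,fy=4.3,interpolation=2)[:500]][:1]+[cv2.resize(t[185:285,170:250],None,fx=5,fy=5,interpolation=2)])
cv2.imwrite("pics/g.png",C)
E
```

```text
[512.56345393 195.12730395 125.03779628] [6.06265958 0.94133168 2.98512214]
```

View pics/g.png

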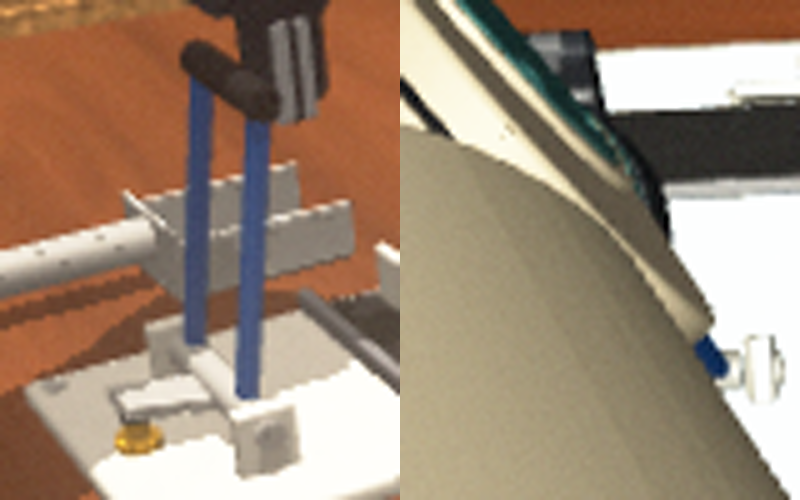

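Request:
{"method": "apply_moves", "body": {
  "series": [
    [[-0.01,0,0,0,0,0],[-0.01,0,0,0,0,0],[-0.01,0,0,0,0,0],[0,0,0,0,0,0],[0,0,0,0,0,0]]
  ]
}}

```text
clock: 10.68
eef_pos: [512.0, 195.1, 125.2]
tool_rot: [-3.14, -0.006, 0.065]
force: [7.8, 0.1, 2.9]
width: 0.2
```

Request:
{"method": "apply_moves", "body": {
  "series": [
    [[-0.02,0,0,0,0,0],[-0.02,0,0,0,0,0],[-0.02,0,0,0,0,0],[0,0,0,0,0,0],[0,0,0,0,0,0]]
  ]
}}

```text
clock: 11.3
eef_pos: [510.9, 195.1, 125.6]
tool_rot: [-3.139, -0.009, 0.065]
force: [12.1, -0.7, 2.6]
width: -0.3
```

Request:
{"method": "apply_moves", "body": {
  "series": [
    [[0.08,0,0,0,0,0],[0.15,0,0,0,0,0],[0.3,0,0,0,0,0],[0.3,0,-0.3,0,0,0],[0.1,0,-0.8,0,0,0]]
  ]
}}

```text
clock: 11.92
eef_pos: [549.9, 196.7, 177.2]
tool_rot: [3.14, 0.008, 0.066]
force: [0.1, 0.4, 0.5]
width: 0.3
```

Request:
{"method": "apply_moves", "body": {
  "series": [
    [[0,0,-0.9,0,0,0],[0,0,-0.9,0,0,0],[0,0,-0.3,0,0,0],[0,0,0,0,0,0],[0,0,0,0,0,0]]
  ],
  "claw": 1
}}

```text
clock: 12.55
eef_pos: [551.0, 197.0, 282.3]
tool_rot: [3.14, 0.004, 0.066]
force: [-0.4, 0.5, 0.6]
width: 85.1
```

```bash
python3 - <<'E'
from h import *
s=ctrl.read_state();print(s["eef_pos"],s["clock"])
plan((504.5,-164,280),(180,0,-14.8),10)
E
```

```text
[551.01356344 196.99268324 282.32109277] 12.55
[[-0.14,0.71,0.01,0.0,0.0,0.31],[-0.12,0.72,0.01,0.0,0.0,0.31],[-0.09,0.72,0.01,0.0,0.0,0.31],[-0.07,0.72,0.01,0.0,0.0,0.31],[-0.05,0.73,0.01,0.0,0.0,0.31]]
[[-0.02,0.73,0.01,0.0,0.0,0.31],[0.0,0.73,0.01,0.0,0.0,0.31],[0.02,0.73,0.01,0.0,0.0,0.31],[0.05,0.73,0.0,0.0,0.0,0.31],[0.07,0.72,0.0,0.0,0.0,0.31]]
```

Request:
{"method": "apply_moves", "body": {
  "series": [
    [[0.2,0.9,0,0,0,0.31],[0.2,0.9,0,0,0,0.31],[0.2,0.9,0,0,0,0.31],[0.25,0.9,0,0,0,0.31],[0.25,0.9,0,0,0,0.31]]
  ]
}}

```text
clock: 13.18
eef_pos: [606.7, -28.8, 282.2]
tool_rot: [3.141, 0.004, -0.097]
force: [0.5, 0.1, 0.5]
width: 85.4
```

```bash
python3 - <<'E'
from h import *
s=ctrl.read_state();print(s["eef_pos"],s["clock"])
i=viewer.camera_info("wrist");im=viewer.get_image("wrist");cv2.imwrite("pics/i.png",im)
print([(d["score"],np.array(d["location"])*[560,420]) for d in viewer.find_in("wrist","tablet")])
R=Ro.from_euler("z",-14.8,degrees=True)
for y in(-65,65):
  for x in(-6.5,6.5):print(x,y,proj("wrist",R.apply((x,y,0))+[504.5,-163.5,217],i).round(1))
plan((504.5,-164,280),(180,0,-14.8),5)
E
```

```text
[606.68208439 -28.80171094 282.22184669] 13.175
[(0.92, array([206.192, 306.81 ]))]
-6.5 -65 [169.3 420.5]
6.5 -65 [182.7 422.1]
-6.5 65 [176.7 309.6]
6.5 65 [192.3 311.7]
[[-0.35,0.55,0.01,0.01,0.01,0.29],[-0.34,0.57,0.01,0.01,0.01,0.29],[-0.32,0.58,0.01,0.01,0.01,0.29],[-0.3,0.58,0.01,0.01,0.01,0.29],[-0.28,0.59,0.01,0.01,0.01,0.29]]
```

View pics/i.png

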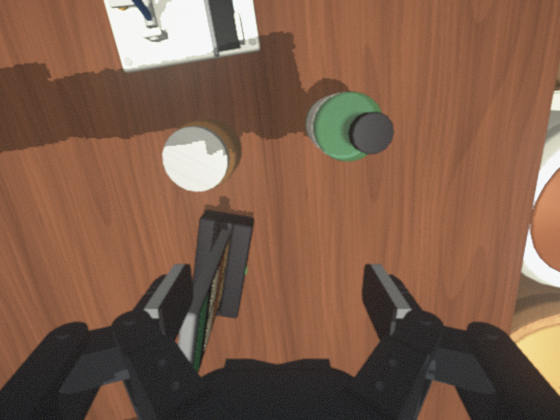

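Request:
{"method": "apply_moves", "body": {
  "series": [
    [[-0.35,0.55,0.01,0,0,0.29],[-0.34,0.57,0.01,0,0,0.29],[-0.32,0.58,0.01,0,0,0.29],[-0.3,0.58,0.01,0,0,0.29],[-0.28,0.59,0.01,0,0,0.29]]
  ]
}}

```text
clock: 13.9
eef_pos: [504.7, -156.9, 280.1]
tool_rot: [-3.141, 0.004, -0.249]
force: [0.8, 0.1, -0.3]
width: 85.3
```

```bash
python3 - <<'E'
from h import *
s=ctrl.read_state();print(s["eef_pos"],s["clock"],np.degrees(s["tool_rot"]))
i=viewer.camera_info("wrist");im=viewer.get_image("wrist")
R=Ro.from_euler("z",-14.8,degrees=True)
for y in(-65,0,65):
  for x in(-6.5,6.5):
    p=proj("wrist",R.apply((x,y,0))+[504.5,-163.5,217],i);print(x,y,p.round(1));cv2.circle(im,tuple(int(v) for v in p),2,(0,0,255),-1)
cv2.imwrite("pics/j.png",im)
E
```

```text
[ 504.71619765 -156.88206633  280.1434843 ] 13.9 [-179.98158406    0.20370427  -14.25132614]
-6.5 -65 [270.9 303.9]
6.5 -65 [286.7 304. ]
-6.5 0 [271.1 230.5]
6.5 0 [288.5 230.7]
-6.5 65 [271.5 142.3]
6.5 65 [290.6 142.5]
```

View pics/j.png

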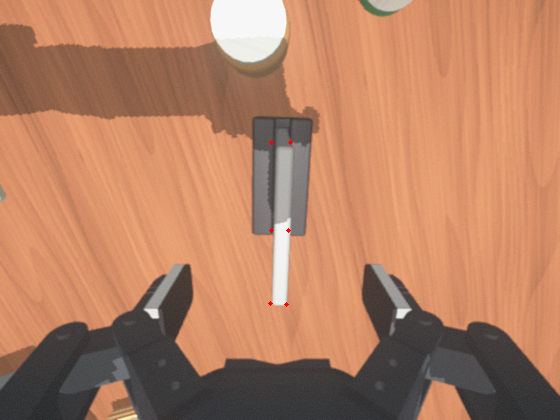

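```bash
python3 - <<'E'
from h import *
plan((506,-165,187),(180,0,-15.4),5)
E
```

```text
[[0.02,0.01,0.37,0.01,0.01,0.03],[0.02,0.01,0.37,0.01,0.01,0.03],[0.02,0.01,0.37,0.01,0.01,0.03],[0.02,0.01,0.37,0.01,0.01,0.03],[0.02,0.01,0.37,0.01,0.01,0.03]]
```

Request:
{"method": "apply_moves", "body": {
  "series": [
    [[0.02,0.01,0.5,0.01,0.01,0.03],[0.02,0.01,0.5,0.01,0.01,0.03],[0.02,0.01,0.4,0.01,0.01,0.03],[0.02,0.01,0.3,0.01,0.01,0.03],[0.02,0.01,0.17,0.01,0.01,0.03]]
  ]
}}

```text
clock: 14.58
eef_pos: [510.3, -159.9, 186.9]
tool_rot: [-3.136, -0.003, -0.264]
force: [-0.2, 0.2, -0.3]
width: 85.2
```

Request:
{"method": "apply_moves", "body": {
  "series": [
    [[0,0,0,0,0,0],[0,0,0,0,0,0],[0,0,0,0,0,0],[0,0,0,0,0,0],[0,0,0,0,0,0]]
  ],
  "claw": -0.5
}}

```text
clock: 15.2
eef_pos: [510.9, -160.4, 188.6]
tool_rot: [-3.136, -0.006, -0.264]
force: [0.5, 0.2, 0.6]
width: 21.1
```

Request:
{"method": "apply_moves", "body": {
  "series": [
    [[0,0,0,0,0,0],[0,0,0,0,0,0],[0,0,0,0,0,0],[0,0,0,0,0,0],[0,0,0,0,0,0]]
  ],
  "claw": -1
}}

```text
clock: 15.82
eef_pos: [510.7, -160.3, 188.6]
tool_rot: [-3.136, -0.005, -0.264]
force: [-2.6, 0.5, 4.8]
width: 12.0
```

Request:
{"method": "apply_moves", "body": {
  "series": [
    [[0,0,-0.1,0,0,0],[0,0,-0.2,0,0,0],[0,0,-0.3,0,0,0],[0,0,-0.5,0,0,0],[0,0,-0.6,0,0,0]]
  ]
}}

```text
clock: 16.45
eef_pos: [510.1, -160.6, 274.6]
tool_rot: [-3.136, -0.005, -0.264]
force: [0.1, 0.2, -4.2]
width: 12.3
```

Request:
{"method": "apply_moves", "body": {
  "series": [
    [[0,0,-0.5,0,0,0],[0,0,-0.2,0,0,0],[0,0,0,0,0,0],[0,0,0,0,0,0],[0,0,0,0,0,0]]
  ]
}}

```text
clock: 17.08
eef_pos: [509.5, -160.7, 307.3]
tool_rot: [-3.136, -0.003, -0.264]
force: [-0.5, -0.2, -3.2]
width: 11.9
```

```bash
python3 - <<'E'
from h import *
s=ctrl.read_state();print(s["eef_pos"],s["clock"],np.degrees(s["tool_rot"]),s["force"],s["torque"],s["qpos"])
i=viewer.camera_info("wrist");im=viewer.get_image("wrist");cv2.imwrite("pics/k0.png",im)
a=viewer.get_image("side")
g=Ro.from_euler("xyz",s["tool_rot"])
# predicted tablet top corners in tool frame, y offset dy
for dy in(0,4.5):
  for y in(-65,65):print(dy,y,proj("wrist",s["eef_pos"]+g.apply((0,y+dy,-28)),i).round(1))
cv2.imwrite("pics/k.png",np.hstack([im[:,180:380],a[60:480,220:420]]))
E
```

```text
[ 509.50767568 -160.65308424  307.3144738 ] 17.075 [-179.69031353   -0.18028134  -15.12337481] [-0.52638148 -0.22985743 -3.20950491] [ 0.01486961 -0.06232715  0.03145788] [ 0.45709821  0.38852744 -0.28504186  1.73449719  0.11837263  1.03234892
 -0.13220199]
0 -65 [278.2 150.3]
0 65 [277.8 402.5]
4.5 -65 [278.2 162. ]
4.5 65 [277.8 408.8]Traceback (most recent call last):
  File "<stdin>", line 9, in <module>
    return _nx.concatenate(arrs, 1, dtype=dtype, casting=casting)
           ~~~~~~~~~~~~~~~^^^^^^^^^^^^^^^^^^^^^^^^^^^^^^^^^^^^^^^
ValueError: all the input array dimensions except for the concatenation axis must match exactly, but along dimension 0, the array at index 0 has size 420 and the array at index 1 has size 360
```

```bash
python3 - <<'E'
from h import *
im=cv2.imread("pics/k0.png")
for r in range(140,176,2):print(r,im[r,262:296:3].mean(1).round().astype(int).tolist(), im[r,278].tolist())
E
```

```text
140 [93, 92, 79, 114, 111, 111, 115, 107, 143, 139, 142, 141] [110, 113, 116]
142 [87, 91, 91, 115, 115, 112, 113, 111, 145, 142, 140, 140] [109, 112, 115]
144 [92, 93, 96, 117, 115, 113, 113, 110, 142, 143, 143, 138] [110, 113, 117]
146 [92, 89, 104, 113, 112, 112, 113, 107, 138, 142, 141, 138] [110, 113, 117]
148 [89, 89, 111, 113, 112, 115, 112, 108, 127, 143, 139, 140] [111, 111, 116]
150 [91, 90, 112, 114, 114, 111, 115, 113, 123, 141, 140, 140] [110, 113, 117]
152 [92, 90, 114, 114, 114, 111, 113, 113, 114, 138, 139, 138] [110, 114, 116]
154 [89, 95, 116, 113, 112, 113, 113, 114, 114, 138, 140, 138] [109, 113, 114]
156 [89, 98, 112, 115, 116, 115, 112, 113, 113, 133, 138, 138] [113, 116, 119]
158 [91, 100, 112, 114, 116, 112, 113, 113, 106, 127, 138, 138] [113, 116, 118]
160 [90, 104, 114, 110, 116, 110, 113, 113, 110, 118, 135, 136] [111, 115, 118]
162 [89, 115, 117, 115, 113, 118, 113, 114, 112, 115, 137, 137] [109, 110, 113]
164 [89, 110, 111, 115, 112, 117, 113, 113, 111, 113, 134, 134] [109, 111, 114]
166 [95, 116, 115, 115, 115, 115, 116, 116, 115, 111, 133, 138] [112, 116, 119]
168 [92, 116, 130, 139, 134, 135, 134, 137, 132, 121, 127, 138] [132, 135, 138]
170 [96, 141, 157, 158, 160, 163, 160, 159, 159, 147, 122, 134] [153, 161, 162]
172 [106, 156, 167, 168, 166, 168, 170, 170, 171, 159, 130, 133] [163, 166, 170]
174 [116, 159, 173, 175, 177, 174, 174, 179, 173, 162, 142, 132] [175, 178, 181]
```

```bash
cat >> h.py <<'E'
def plan(pos,G,n,start=None):
    if start is None:
        s=ctrl.read_state();start=(s["eef_pos"],Ro.from_euler("xyz",s["tool_rot"]))
    p0,R0=np.array(start[0],float),start[1];sl=Slerp([0,1],Ro.concatenate([R0,G]));p,R=p0,R0;rows=[]
    for k in range(1,n+1):
        u=R.inv().apply(p0+(np.array(pos)-p0)*k/n-p)/50;w=np.degrees((R.inv()*sl(k/n)).as_rotvec())/6
        r=np.r_[u,w].round(2);rows.append(r.tolist());p=p+R.apply(r[:3]*50);R=R*Ro.from_rotvec(np.radians(r[3:]*6))
    for k in range(0,n,5):print(str(rows[k:k+5]).replace(" ",""))
O=np.array([496.8,195.6,0]);RS=Ro.from_euler("z",3.6,degrees=True)
G0=Ro.from_euler("xyz",[-179.69,-.18,0],degrees=True);DY=5.5;H=176.6
def tool(bx,bz,a):
    """tool pose for tablet lower-face middle at stand (bx,0,bz), lean a deg"""
    R=RS*Ro.from_euler("y",-a,degrees=True)*G0
    T=RS*Ro.from_euler("y",-a,degrees=True)
    return O+RS.apply((bx,0,bz))+T.apply((0,DY,H)),R
E
python3 - <<'E'
from h import *
from scipy.optimize import least_squares,brentq
f=lambda th:O+RS.apply((-24+118*np.cos(th),0,26+118*np.sin(th)))
r=least_squares(lambda p:proj("side",f(p[0]))-[211.2,136.4],[1.4]);th=r.x[0];print("th",th,r.fun,f(th))
for th in(r.x[0],r.x[0]+.03):
  c=np.array([-24+118*np.cos(th),26+118*np.sin(th)])
  for xb in(55,58):
    a=brentq(lambda a:(c-[xb,10])@[-np.cos(a),-np.sin(a)]-7,.1,.8);print(th,c,xb,np.degrees(a),tool(xb+6.5*np.cos(a),10+6.5*np.sin(a),np.degrees(a))[0])
P,G=tool(62,120,19);print(P);plan(P,G,15)
b=viewer.get_image("side");print([(d["score"],np.array(d["location"])*[560,420]) for d in viewer.find_in("side","leg_bar")])
cv2.imwrite("pics/l0.png",b)
g=b[115:165,190:240];m=(g.max(2)<75).astype(np.uint8);n,l,st,ce=cv2.connectedComponentsWithStats(m);print([(st[k].tolist(),(ce[k]+[190,115]).round(1).tolist()) for k in range(1,n) if st[k,4]>20])
E
```

```text
th 1.3898452791137539 [-0.0204255  -0.84023599] [494.04134494 195.42644013 142.0734119 ]
1.3898452791137539 [ -2.7641094 142.0734119] 55 20.839469616947213 [494.70728124 200.97921175 177.35935521]
1.3898452791137539 [ -2.7641094 142.0734119] 58 21.946312829493163 [494.48545214 200.96525544 176.2318804 ]
1.419845279113754 [ -6.25534488 142.65816394] 55 22.039392782939085 [491.22193167 200.75993214 176.1342317 ]
1.419845279113754 [ -6.25534488 142.65816394] 58 23.12207495588912 [491.09379342 200.75187036 174.96626413]
[500.95042714 201.37199719 286.97858045]
[[-0.14,-0.46,0.03,0.04,0.21,-0.21],[-0.13,-0.47,0.03,0.03,0.21,-0.2],[-0.11,-0.47,0.03,0.04,0.2,-0.21],[-0.11,-0.47,0.02,0.03,0.21,-0.21],[-0.1,-0.47,0.03,0.04,0.21,-0.21]]
[[-0.09,-0.47,0.02,0.03,0.21,-0.2],[-0.08,-0.48,0.03,0.04,0.2,-0.21],[-0.07,-0.48,0.03,0.03,0.21,-0.21],[-0.06,-0.48,0.02,0.04,0.21,-0.2],[-0.05,-0.48,0.03,0.03,0.21,-0.21]]
[[-0.04,-0.48,0.03,0.04,0.2,-0.21],[-0.03,-0.48,0.02,0.03,0.21,-0.21],[-0.02,-0.48,0.03,0.04,0.21,-0.2],[-0.01,-0.49,0.04,0.03,0.21,-0.21],[-0.0,-0.48,0.03,0.04,0.21,-0.21]]
[(0.8, array([206.92, 176.82]))]
[([13, 15, 19, 15, 82], [212.4, 137.7])]
```

Request:
{"method": "apply_moves", "body": {
  "series": [
    [[-0.14,-0.46,0.03,0.04,0.21,-0.21],[-0.13,-0.47,0.03,0.03,0.21,-0.2],[-0.11,-0.47,0.03,0.04,0.2,-0.21],[-0.11,-0.47,0.02,0.03,0.21,-0.21],[-0.1,-0.47,0.03,0.04,0.21,-0.21]]
  ]
}}

```text
clock: 17.9
eef_pos: [507.2, -38.6, 301.3]
tool_rot: [-3.124, -0.117, -0.155]
force: [0.0, -0.4, -3.9]
width: 11.9
```

Request:
{"method": "apply_moves", "body": {
  "series": [
    [[-0.09,-0.47,0.02,0.03,0.21,-0.2],[-0.08,-0.48,0.03,0.04,0.2,-0.21],[-0.07,-0.48,0.03,0.03,0.21,-0.21],[-0.06,-0.48,0.02,0.04,0.21,-0.2],[-0.05,-0.48,0.03,0.03,0.21,-0.21]]
  ]
}}

```text
clock: 18.52
eef_pos: [503.8, 82.2, 294.4]
tool_rot: [-3.124, -0.227, -0.047]
force: [0.2, 0.7, -3.6]
width: 12.0
```

Request:
{"method": "apply_moves", "body": {
  "series": [
    [[-0.04,-0.48,0.03,0.04,0.2,-0.21],[-0.03,-0.48,0.02,0.03,0.21,-0.21],[-0.02,-0.48,0.03,0.04,0.21,-0.2],[-0.01,-0.49,0.04,0.03,0.21,-0.21],[0,-0.48,0.03,0.04,0.21,-0.21]]
  ]
}}

```text
clock: 19.15
eef_pos: [500.8, 202.9, 287.3]
tool_rot: [-3.136, -0.337, 0.065]
force: [0.2, 0.8, -3.8]
width: 12.2
```

```bash
python3 - <<'E'
from h import *
s=ctrl.read_state();print(s["eef_pos"],s["clock"],np.degrees(s["tool_rot"]),s["force"],s["torque"],s["width"],s["qpos"])
viewer.get_image("side");s=ctrl.read_state();print(s["eef_pos"])
P,G=tool(62,30,18);print(P);plan(P,G,10)
E
```

```text
[500.75120306 202.919993   287.30008276] 19.15 [-179.692201    -19.31046593    3.70954184] [ 0.20760522  0.82144231 -3.7603904 ] [-0.05704582  0.72458401 -0.05530522] 12.167356199882844 [-0.25038004  0.28319937 -0.35582623  2.03593153  0.47302081  0.58921505
 -0.87598808]
[500.01935453 207.46488988 287.44576431]
[503.86759427 201.55552979 197.95658078]
[[-0.05,0.01,0.17,-0.01,-0.02,0.01],[-0.06,0.02,0.17,-0.0,-0.02,0.0],[-0.05,0.01,0.17,-0.01,-0.02,0.01],[-0.05,0.02,0.17,-0.0,-0.02,0.0],[-0.05,0.01,0.18,-0.01,-0.02,0.01]]
[[-0.05,0.01,0.17,-0.0,-0.02,0.01],[-0.05,0.02,0.17,-0.01,-0.02,0.0],[-0.05,0.01,0.17,-0.01,-0.02,0.01],[-0.05,0.01,0.17,-0.0,-0.02,0.01],[-0.05,0.02,0.18,-0.01,-0.02,0.0]]
```

Request:
{"method": "apply_moves", "body": {
  "series": [
    [[0,0,0,0,0,0],[0,0,0,0,0,0],[0,0,0,0,0,0],[0,0,0,0,0,0],[0,0,0,0,0,0]]
  ]
}}

```text
clock: 19.82
eef_pos: [501.7, 201.0, 287.5]
tool_rot: [-3.137, -0.337, 0.063]
force: [-0.3, -0.4, -4.4]
width: 12.1
```

```bash
python3 - <<'E'
from h import *
s=ctrl.read_state();print(s["eef_pos"],s["clock"],np.degrees(s["tool_rot"]),s["force"],s["torque"])
P,G=tool(62,45,18);print(P);plan(P,G,5)
E
```

```text
[501.73996871 200.98157878 287.54967207] 19.825 [-179.71814538  -19.28856285    3.58196264] [-0.29317443 -0.41126063 -4.35026488] [-0.04079998  0.75431694 -0.01321592]
[503.86759427 201.55552979 212.95658078]
[[-0.09,-0.0,0.28,0.0,-0.04,-0.0],[-0.09,-0.0,0.29,0.0,-0.03,-0.0],[-0.09,-0.0,0.28,0.0,-0.04,-0.0],[-0.09,-0.0,0.29,0.0,-0.04,-0.0],[-0.08,-0.0,0.29,0.01,-0.03,-0.0]]
```

Settled well on the target. I descend to 35 mm above the floor and look once.

Request:
{"method": "apply_moves", "body": {
  "series": [
    [[-0.09,0,0.28,0,-0.04,0],[-0.09,0,0.29,0,-0.03,0],[-0.09,0,0.28,0,-0.04,0],[-0.09,0,0.29,0,-0.04,0],[-0.08,0,0.29,0,-0.03,0]]
  ]
}}

```text
clock: 20.45
eef_pos: [503.8, 201.9, 211.5]
tool_rot: [-3.137, -0.317, 0.064]
force: [0.0, 0.1, -3.6]
width: 12.2
```

Request:
{"method": "apply_moves", "body": {
  "series": [
    [[0,0,0,0,0,0],[0,0,0,0,0,0],[0,0,0,0,0,0],[0,0,0,0,0,0],[0,0,0,0,0,0]]
  ]
}}

```text
clock: 21.08
eef_pos: [504.0, 201.8, 213.1]
tool_rot: [-3.136, -0.318, 0.063]
force: [-0.3, -0.0, -3.8]
width: 12.3
```

```bash
python3 - <<'E'
from h import *
s=ctrl.read_state();print(s["eef_pos"],s["clock"],np.degrees(s["tool_rot"]),s["force"])
iw=viewer.camera_info("wrist");w=viewer.get_image("wrist");a=viewer.get_image("side");t=viewer.get_image("top")
g=Ro.from_euler("xyz",s["tool_rot"])*G0.inv()
B=s["eef_pos"]-g.apply((0,DY,H))
for n,c,im,i in(("w","wrist",w,iw),("s","side",a,None)):
  for X in((-6.5,-65,0),(6.5,-65,0),(-6.5,65,0),(6.5,65,0),(6.5,65,205),(6.5,-65,205),(-6.5,65,205),(-6.5,-65,205)):
    p=proj(c,B+g.apply(X),i);print(n,X,p.round(1));cv2.circle(im,tuple(int(v) for v in p),1,(0,0,255),-1)
  for X in((-24,-0,26),(74.75,67,34),(74.75,-37,34),(74.75,37,34)):
    p=proj(c,O+RS.apply(X),i);cv2.circle(im,tuple(int(v) for v in p),1,(255,0,255),-1)
cv2.imwrite("pics/m.png",np.hstack([w[:,150:430],cv2.resize(a[90:220,160:290],(420,420),interpolation=2)]))
E
```

```text
[504.00134868 201.83242083 213.05940521] 21.075 [-179.70725938  -18.24015782    3.62083409] [-0.3400272  -0.03868969 -3.81400366]
w (-6.5, -65, 0) [271.6 244.4]
w (6.5, -65, 0) [282.6 244.4]
w (-6.5, 65, 0) [271.  131.1]
w (6.5, 65, 0) [283.4 131.1]
w (6.5, 65, 205) [295.9 164.6]
w (6.5, -65, 205) [290.9 411.3]
w (-6.5, 65, 205) [262.5 164.6]
w (-6.5, -65, 205) [266.1 411.3]
s (-6.5, -65, 0) [260.8 189.8]
s (6.5, -65, 0) [266.5 186.2]
s (-6.5, 65, 0) [230.2 166.7]
s (6.5, 65, 0) [235.4 163.5]
s (6.5, 65, 205) [194.   71.1]
s (6.5, -65, 205) [225.1  83.7]
s (-6.5, 65, 205) [187.7  74.3]
s (-6.5, -65, 205) [218.   87.5]
```

View pics/m.png

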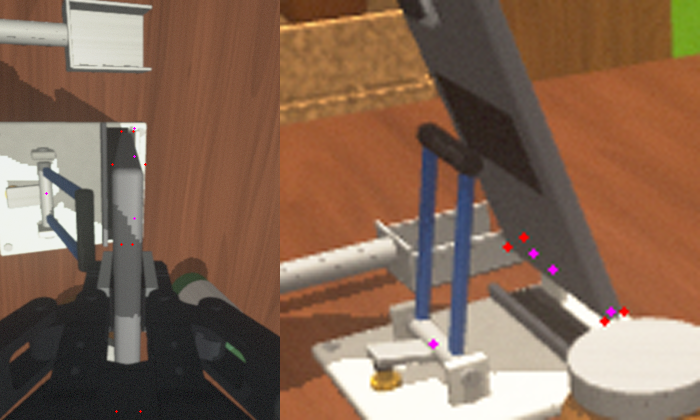

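```bash
python3 - <<'E'
from h import *
P,G=tool(63,16.5,18);print(P);plan(P,G,10)
E
```

```text
[504.86562099 201.61832031 184.45658078]
[[-0.02,0.0,0.05,0.0,-0.0,0.0],[-0.01,0.0,0.06,0.0,-0.0,0.0],[-0.02,0.0,0.05,0.0,-0.0,0.0],[-0.01,0.0,0.06,0.0,-0.0,0.0],[-0.02,0.0,0.05,0.0,-0.0,0.0]]
[[-0.02,0.0,0.06,0.0,-0.0,0.0],[-0.01,0.0,0.05,0.0,-0.0,0.0],[-0.02,0.01,0.06,0.0,-0.0,0.0],[-0.01,-0.0,0.05,0.0,-0.01,0.0],[-0.02,-0.0,0.06,0.0,0.0,0.0]]
```

Request:
{"method": "apply_moves", "body": {
  "series": [
    [[-0.03,0,0.11,0,0,0],[-0.03,0,0.11,0,0,0],[-0.03,0,0.11,0,0,0],[-0.03,0,0.11,0,0,0],[-0.03,0,0.08,0,0,0]]
  ]
}}

```text
clock: 21.85
eef_pos: [504.8, 202.0, 185.2]
tool_rot: [-3.137, -0.317, 0.064]
force: [0.7, 0.5, -4.2]
width: 11.9
```

Request:
{"method": "apply_moves", "body": {
  "series": [
    [[0,0,0.02,0,0,0],[0,0,0,0,0,0],[0,0,0,0,0,0],[0,0,0,0,0,0],[0,0,0,0,0,0]]
  ]
}}

```text
clock: 22.48
eef_pos: [505.2, 202.0, 184.9]
tool_rot: [-3.137, -0.318, 0.063]
force: [0.2, -0.4, -3.9]
width: 12.1
```

```bash
python3 - <<'E'
from h import *
s=ctrl.read_state();print(s["eef_pos"],s["clock"],np.degrees(s["tool_rot"]),s["force"],s["torque"])
g=Ro.from_euler("xyz",s["tool_rot"])*G0.inv();B=s["eef_pos"]-g.apply((0,DY,H));print("bottom in stand",RS.inv().apply(B-O), "rear corner",RS.inv().apply(B+g.apply((-6.5,0,0))-O))
for dz in(2,3,4):P,G=tool(63,16.5-dz,18);print(dz);plan(P,G,5)
E
```

```text
[505.23710064 201.97195894 184.86040914] 22.475 [-179.7168702   -18.21783149    3.61981281] [ 0.2278251  -0.39628471 -3.94068889] [-0.07093836  0.74206848 -0.059624  ]
bottom in stand [63.50495373  0.26570518 16.94236677] rear corner [57.32441434  0.26357753 14.92967495]
2
[[-0.0,0.0,0.01,0.0,-0.0,0.0],[-0.01,0.0,0.01,0.0,-0.0,0.0],[-0.0,0.0,0.01,0.0,-0.0,0.0],[-0.01,0.01,0.0,0.0,-0.01,0.0],[-0.0,-0.0,0.01,0.0,0.0,0.0]]
3
[[-0.01,0.0,0.01,0.0,-0.0,0.0],[-0.0,0.0,0.01,0.0,-0.0,0.0],[-0.01,0.0,0.02,0.0,-0.0,0.0],[-0.0,0.01,0.01,0.0,-0.01,0.0],[-0.01,-0.0,0.01,0.0,0.0,0.0]]
4
[[-0.01,0.0,0.02,0.0,-0.0,0.0],[-0.0,0.0,0.01,0.0,-0.0,0.0],[-0.01,0.0,0.02,0.0,-0.0,0.0],[-0.01,0.01,0.01,0.0,-0.01,0.0],[-0.0,-0.0,0.02,0.0,0.0,0.0]]
```

Request:
{"method": "apply_moves", "body": {
  "series": [
    [[-0.01,0,0.01,0,0,0],[0,0,0.02,0,0,0],[-0.01,0,0.01,0,0,0],[0,0,0.01,0,0,0],[0,0,0.01,0,0,0]]
  ]
}}

```text
clock: 23.1
eef_pos: [505.2, 202.1, 181.5]
tool_rot: [-3.137, -0.318, 0.063]
force: [1.4, -0.1, -4.9]
width: 12.2
```

Request:
{"method": "apply_moves", "body": {
  "series": [
    [[0,0,0.01,0,0,0],[0,0,0.01,0,0,0],[0,0,0.01,0,0,0],[0,0,0,0,0,0],[0,0,0,0,0,0]]
  ]
}}

```text
clock: 23.72
eef_pos: [505.6, 202.2, 180.2]
tool_rot: [-3.137, -0.318, 0.063]
force: [0.2, 0.2, -3.2]
width: 12.2
```

Request:
{"method": "apply_moves", "body": {
  "series": [
    [[0,0,0.01,0,0,0],[0,0,0.01,0,0,0],[0,0,0,0,0,0],[0,0,0.01,0,0,0],[0,0,0,0,0,0]]
  ]
}}

```text
clock: 24.35
eef_pos: [506.1, 202.5, 180.1]
tool_rot: [-3.136, -0.32, 0.064]
force: [-6.9, -0.7, 12.5]
width: 12.2
```

Request:
{"method": "apply_moves", "body": {
  "series": [
    [[0,0,-0.01,0,0,0],[0,0,-0.01,0,0,0],[0,0,-0.01,0,0,0],[0,0,0,0,0,0],[0,0,0,0,0,0]]
  ]
}}

```text
clock: 24.98
eef_pos: [505.7, 202.2, 180.1]
tool_rot: [-3.137, -0.318, 0.063]
force: [-1.3, -0.2, 0.4]
width: 11.8
```

```bash
python3 - <<'E'
from h import *
s=ctrl.read_state();print(s["eef_pos"],s["clock"],np.degrees(s["tool_rot"]),s["force"],s["torque"])
p=s["eef_pos"];R=Ro.from_euler("xyz",s["tool_rot"]);g=R*G0.inv()
C=p-g.apply((6.5,DY,H));print("rear corner",RS.inv().apply(C-O))
for da in(3,4):
  T=RS*Ro.from_euler("y",-da,degrees=True)*RS.inv();print(da);plan(C+T.apply(p-C),T*R,10,(p,R))
E
```

```text
[505.70126452 202.24878393 180.12255109] 24.975 [-179.70973321  -18.21104773    3.63808614] [-1.30391816 -0.19231903  0.38513621] [-0.00845181  0.81413446  0.0018419 ]
rear corner [57.78689931  0.5481626  10.18541623]
3
[[-0.02,-0.0,-0.0,-0.0,0.05,-0.0],[-0.02,-0.0,-0.0,-0.0,0.05,-0.0],[-0.02,-0.0,-0.0,-0.0,0.05,-0.0],[-0.01,-0.0,-0.0,-0.0,0.05,-0.0],[-0.02,-0.0,-0.0,-0.0,0.05,-0.0]]
[[-0.02,-0.0,-0.0,-0.0,0.05,-0.0],[-0.02,-0.0,-0.0,-0.0,0.05,-0.0],[-0.02,-0.0,-0.0,-0.0,0.05,-0.0],[-0.02,-0.0,-0.01,-0.0,0.05,-0.0],[-0.01,-0.0,0.0,-0.0,0.05,-0.0]]
4
[[-0.02,-0.0,-0.0,-0.0,0.07,-0.0],[-0.03,-0.0,-0.0,-0.0,0.06,-0.0],[-0.02,-0.0,-0.0,-0.0,0.07,-0.0],[-0.03,-0.0,-0.0,-0.0,0.07,-0.0],[-0.02,-0.0,-0.0,-0.0,0.06,-0.0]]
[[-0.03,-0.0,-0.0,-0.0,0.07,-0.0],[-0.02,-0.0,-0.0,-0.0,0.07,-0.0],[-0.03,-0.0,-0.01,-0.0,0.06,-0.0],[-0.02,-0.0,0.0,-0.0,0.07,-0.0],[-0.03,-0.0,0.0,-0.0,0.07,-0.0]]
```

Request:
{"method": "apply_moves", "body": {
  "series": [
    [[-0.02,0,0,0,0.07,0],[-0.03,0,0,0,0.06,0],[-0.02,0,0,0,0.07,0],[-0.03,0,0,0,0.07,0],[-0.02,0,0,0,0.06,0]]
  ]
}}

```text
clock: 25.6
eef_pos: [499.9, 201.8, 178.2]
tool_rot: [-3.137, -0.353, 0.063]
force: [-0.7, 1.3, -1.0]
width: 11.7
```

Request:
{"method": "apply_moves", "body": {
  "series": [
    [[-0.02,0,0,0,0.05,0],[-0.02,0,0,0,0.05,0],[-0.01,0,0,0,0.03,0],[0,0,0,0,0,0],[0,0,0,0,0,0]]
  ]
}}

```text
clock: 26.22
eef_pos: [497.7, 201.7, 177.5]
tool_rot: [-3.136, -0.366, 0.063]
force: [-1.4, 0.7, 2.1]
width: 11.9
```

Request:
{"method": "apply_moves", "body": {
  "series": [
    [[-0.01,0,0,0,0.03,0],[-0.01,0,0,0,0.03,0],[-0.01,0,0,0,0.03,0],[0,0,0,0,0,0],[0,0,0,0,0,0]]
  ]
}}

```text
clock: 26.85
eef_pos: [496.2, 201.6, 176.9]
tool_rot: [-3.136, -0.375, 0.063]
force: [-2.7, 0.5, 4.6]
width: 12.0
```

```bash
python3 - <<'E'
from h import *
s=ctrl.read_state();print(s["eef_pos"],s["force"],s["torque"],np.degrees(s["tool_rot"]))
w=viewer.get_image("wrist");a=viewer.get_image("side")
cv2.imwrite("pics/n.png",np.hstack([cv2.resize(w[90:290,180:330],(315,420),interpolation=2),cv2.resize(a[90:220,160:290],(420,420),interpolation=2)]))
E
```

```text
[496.19870004 201.6369991  176.88750913] [-2.71242694  0.54232018  4.58938028] [0.068102   0.6383936  0.04382586] [-179.70170619  -21.51421887    3.61912296]
```

View pics/n.png

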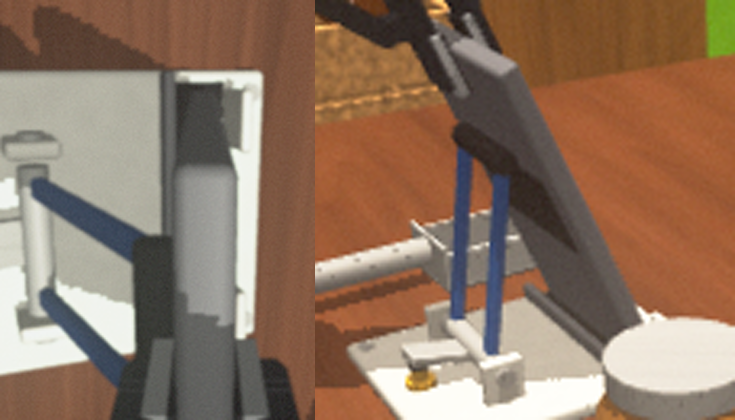

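Request:
{"method": "apply_moves", "body": {
  "series": [
    [[-0.01,0,-0.01,0,0.03,0],[-0.01,0,0,0,0.03,0],[-0.01,0,0,0,0.03,0],[0,0,0,0,0,0],[0,0,0,0,0,0]]
  ]
}}

```text
clock: 27.58
eef_pos: [494.7, 201.2, 176.6]
tool_rot: [-3.137, -0.385, 0.063]
force: [1.3, 0.7, -3.1]
width: 11.6
```

Request:
{"method": "apply_moves", "body": {
  "series": [
    [[-0.01,0,0,0,0.02,0],[-0.01,0,0,0,0.02,0],[0,0,0,0,0,0],[0,0,0,0,0,0],[0,0,0,0,0,0]]
  ]
}}

```text
clock: 28.2
eef_pos: [494.0, 201.2, 176.5]
tool_rot: [-3.137, -0.389, 0.063]
force: [2.0, -0.2, -1.2]
width: 12.2
```

Request:
{"method": "apply_moves", "body": {
  "series": [
    [[-0.01,0,0,0,0.02,0],[-0.01,0,0,0,0.02,0],[0,0,0,0,0,0],[0,0,0,0,0,0],[0,0,0,0,0,0]]
  ]
}}

```text
clock: 28.82
eef_pos: [493.2, 201.3, 176.2]
tool_rot: [-3.136, -0.394, 0.063]
force: [4.7, -0.0, 0.7]
width: 12.2
```

Request:
{"method": "apply_moves", "body": {
  "series": [
    [[0,0,0,0,0,0],[0,0,0,0,0,0],[0,0,0,0,0,0],[0,0,0,0,0,0],[0,0,0,0,0,0]]
  ],
  "claw": -0.5
}}

```text
clock: 29.45
eef_pos: [492.7, 201.2, 175.9]
tool_rot: [-3.137, -0.393, 0.063]
force: [0.1, 0.2, -0.4]
width: 21.4
```

Request:
{"method": "apply_moves", "body": {
  "series": [
    [[0,0,0,0,0,0],[0,0,-0.1,0,0,0],[0,0,-0.2,0,0,0],[0,0,-0.3,0,0,0],[0,0,-0.5,0,0,0]]
  ]
}}

```text
clock: 30.08
eef_pos: [471.1, 199.4, 226.9]
tool_rot: [-3.137, -0.392, 0.063]
force: [0.2, -0.9, -0.4]
width: 21.4
```

Request:
{"method": "apply_moves", "body": {
  "series": [
    [[0,0,-0.7,0,0,0],[0,0,-0.7,0,0,0],[0,0,-0.5,0,0,0],[0,0,-0.2,0,0,0],[0,0,0,0,0,0]]
  ]
}}

```text
clock: 30.7
eef_pos: [431.8, 196.5, 324.1]
tool_rot: [-3.136, -0.394, 0.063]
force: [0.1, 0.3, 0.3]
width: 21.6
```

```bash
python3 - <<'E'
from h import *
s=ctrl.read_state();print(s["eef_pos"],s["clock"],s["force"],s["width"])
w=viewer.get_image("top");a=viewer.get_image("side")
cv2.imwrite("pics/o.png",np.hstack([cv2.resize(w[170:300,155:275],(388,420),interpolation=2),cv2.resize(a[90:220,160:286],(407,420),interpolation=2)]))
E
```

```text
[431.78267077 196.46857463 324.09024249] 30.7 [0.10323833 0.26809909 0.28911024] 21.567307409130756
```

View pics/o.png

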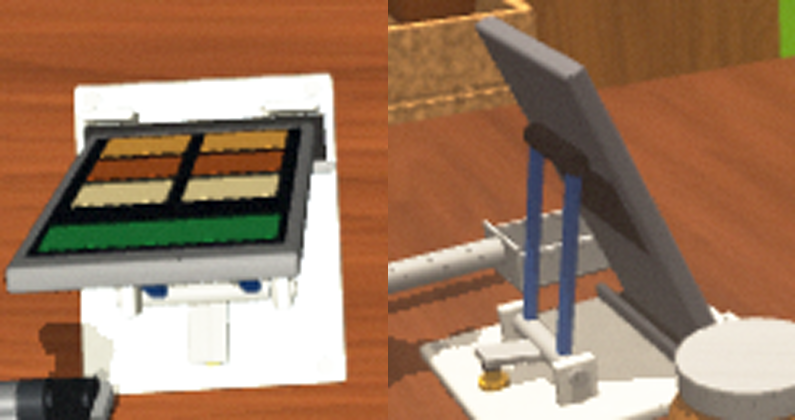

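```bash
python3 - <<'E'
from h import *
from scipy.optimize import least_squares
w=viewer.get_image("top")
def pts(y,a,yaw,xb):
    T=RS*Ro.from_euler("zy",[yaw,-a],degrees=True) if 0 else RS*Ro.from_euler("z",yaw,degrees=True)*Ro.from_euler("y",-a,degrees=True)
    B=O+RS.apply((xb,y,10));return [proj("top",B+T.apply(X)) for X in((0,65,205),(0,-65,205),(13,65,205),(13,-65,205))]
for y in(-5,0,5):print(y,np.round(pts(y,22,0,58),1).tolist())
for r in(248,252,256):
    print(r,[w[r,c].mean().round().astype(int).item() for c in range(152,166)],[w[r,c].mean().round().astype(int).item() for c in range(240,258)])
E
```

```text
-5 [[160.3, 261.2], [251.6, 255.3], [159.0, 252.7], [251.0, 246.8]]
0 [[156.7, 261.4], [248.1, 255.5], [155.5, 252.9], [247.4, 247.0]]
5 [[153.2, 261.7], [244.6, 255.7], [151.9, 253.2], [243.9, 247.2]]
248 [110, 111, 111, 109, 111, 110, 110, 97, 88, 92, 86, 35, 14, 14] [136, 138, 142, 140, 148, 146, 122, 78, 137, 255, 255, 255, 255, 255, 255, 255, 255, 255]
252 [99, 103, 103, 101, 105, 99, 106, 109, 112, 111, 114, 116, 121, 124] [188, 184, 187, 187, 188, 185, 159, 122, 247, 255, 255, 255, 255, 255, 255, 255, 255, 255]
256 [103, 102, 100, 103, 71, 148, 180, 180, 178, 177, 177, 180, 179, 177] [220, 242, 243, 241, 140, 190, 232, 255, 255, 255, 255, 255, 255, 255, 255, 255, 255, 255]
```

```bash
python3 -c "
from cell import ctrl
print(ctrl.read_state()['clock'],ctrl.finish_job())"
```

```text
the job is handed in; nothing more can be done
30.85 None
```

The tablet is standing in the stand's ledge, screen to the front and leaning back on the prop leg, and the job was handed in at 30.9 s.

- **Leg:** I pushed it back with shut fingers until its heel sat on the stop screw, at about 1.39 rad. The force readings rose to about 12 N, under the 2 kg limit. Early in the push, a raised finger part caught the bar lightly (about 4 N), so I backed off and raised the tool.
- **Tablet:** I lifted it from the dock and lowered it into the trough at a slight lean. I then tipped it back until it touched the bar (about 5 N) and let go.

**Last checks:**
- After I let go, the tablet stayed put and the force reading was zero.
- The top camera shows the screen facing front and the tablet centred to within about 1 mm, leaning about 22°.
- The gripper is clear of everything.
- The arm's path stayed clear of the oil bottle, jar and scoop. I did not re-measure their positions at the end.

**One thing less gentle than intended:** as the tablet met the ledge floor, the last slow step (under 10 mm/s) briefly pressed with about 16 N. I eased it off straight away. I also gripped the tablet about 5 mm off its middle, and allowed for that when placing it.

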